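# Unlock the vial carriage and slide it to its detent before the lens

## Task

Unlock the vial carriage on the inspection rail: draw the red-headed lock pin straight up out of its bore, hang it upright by its collar in the yellow fork at the front of the rail's base, and let go of it. Only then grip the carriage's blue post and slide the carriage along the rail until you feel its ball click into the detent notch in front of the lens, without running on past the notch. Finish while holding: keep a firm grip on the post with the carriage settled in the notch, and leave the vials, tray, tape, bowl and jar around it where they are.

Things in the scene. Friction and masses are not known exactly. Their poses are not given: they have to be found in the camera images.
- carriage: aluminium sled 80 mm (x) by 86 (y) by 12, sliding on two rods along its own y, only to +y from the start (1.5 N drag, end stops). Origin under its centre, 32 mm above the table; x away from the robot at yaw 0, z up. Grip post at x = -22 mm; clipped vial, 22 mm wide, at x = +18, its top at z = 58. Tongue to -y with the 12 mm pin hole at y = -60 mm, top level with the sled's (z = 12)
- post_top (a point): centre of the top face of the carriage's blue plastic grip post, 22 mm (along carriage x) by 18 mm (along y) and 45 mm tall; it stands on the sled, whose top is 45 mm below this point. The point lies at the carriage's x = -22, y = 0, z = 57 mm. Nothing stands within 45 mm of it along y; the vial is 18 mm behind the post. The carriage is locked (2 mm play) until the pin is out
- viewer: viewing head fixed on the rail's base, 110 to 200 mm along +y from the carriage's start: grey block and black lens barrel with red ring, 36 mm diameter, lying along x behind the rail from x = 52 to 114 mm, top at z = 72; steel strip across under the rods with a red mark at its robot end. Origin on the base's top face, 12 mm above the table, at the detent notch; axes parallel to the carriage's
- notch (a point): detent notch on the viewer's strip. The carriage is settled when its origin is level with this point along y. Ridge crests lie 6.4 mm either side along y. Coming from -y, the spring ball under the carriage's centre meets the first ridge 12.6 mm before the notch; over it takes a push of about 8 N, after the crest the carriage is drawn on with up to 5 N into the notch; the second ridge is alike
- park: yellow parking fork fixed at the front of the rail's base: level, 6 mm thick, with an open slot 14 mm wide along its x. Origin mid-width of the slot in the fork's top face, 60 mm above the table: here goes the pin's axis, collar on the top face. Mouth at x = -17 mm (robot side), closed end at x = +8 mm; prongs 8 mm wide; 48 mm free below the top face. Axes parallel to the carriage's
- pin: lock pin, upright: steel shank 10 mm diameter reaching 31 mm below the origin, collar 24 mm diameter and 4 mm thick, above it a red plastic knob 20 mm diameter and 28 mm tall (top 32 mm above the origin). Origin on the axis at the collar's underside; z up along the pin. At the start the collar rests on the carriage's tongue; about 60 g
- vial_a: bystander: loose standing medicine vial, 24 mm diameter, 48 mm tall, blue cap; origin under its centre; stands on the rail's base behind the rail
- vial_b: bystander: loose standing medicine vial, 24 mm diameter, 48 mm tall, white cap; origin under its centre; stands on the rail's base in front of the rail
- vial_c: bystander: loose standing medicine vial, 24 mm diameter, 48 mm tall, blue cap; origin under its centre; stands on the table
- ampoule_tray: bystander: loose red tray 90 by 120 by 25 mm with amber ampoules 60 mm tall; origin under its centre
- tape_roll: bystander: paper tape roll, 70 mm diameter, 20 mm tall; origin under its centre
- steel_bowl: bystander: steel bowl, 100 mm diameter, 40 mm tall; origin under its centre
- swab_jar: bystander: jar, 60 mm diameter, 90 mm tall, green cap; origin under its centre

How it is judged (in metres and radians):
On the way, in this order (a step that is already met when the one before it is completed fails the run):
1. the pin is drawn out of the bore, its tip above the carriage's tongue (z of pin in the frame of carriage above 0.044 m), for 0.1 s.
2. the pin hangs upright in the fork and is let go (x of pin in the frame of park between -0.013 and 0.007 m and y of pin in the frame of park between -0.005 and 0.005 m and z of pin in the frame of park between -0.003 and 0.004 m and angle between pin's own z axis and vertical below 0.15 rad and contact force between the fingers and pin below 0.2 N and linear speed of pin below 0.02 m/s), for 0.2 s.
3. the carriage sits in the detent notch, gripped by the fingers (y of carriage in the frame of viewer between -0.0025 and 0.0025 m and contact force between the fingers and carriage above 10 N and linear speed of carriage below 0.01 m/s), for 0.3 s.
At the end, for the whole second after the job is handed in: carriage within 2.5 mm of the notch along the rail, at rest, gripped with over 10 N; pin hangs in the fork, axis within -13 to +7 mm of its origin along the slot and 5 mm across, collar within 4 mm of the fork's top, upright within 0.15 rad, at rest, untouched (all of step 2 and all of step 3); the arm keeps its last pose, push and grip.
It fails at once if the carriage is run more than 16 mm past the notch (y of carriage in the frame of viewer above 0.016 m).
It fails at once if the carriage is slid over 20 mm before the pin is parked in the fork (distance of carriage from where it was at the start of the episode above 0.02 m and not (x of pin in the frame of park between -0.013 and 0.007 m and y of pin in the frame of park between -0.005 and 0.005 m and z of pin in the frame of park between -0.003 and 0.004 m and angle between pin's own z axis and vertical below 0.15 rad)).
It fails at once if a vial, the tray, the tape, the bowl or the jar is shoved more than 25 mm or a vial or the jar is knocked over (distance of any of vial_a, vial_b, vial_c, ampoule_tray, tape_roll, steel_bowl, swab_jar from where it was at the start of the episode above 0.025 m or angle between any of vial_a, vial_b, vial_c, swab_jar's own z axis and vertical above 0.5 rad).
It also fails if it takes over 64 s, if anything falls off the work surface, if the arm or the gripper's body presses on something with over 40 N, if the wrist force passes 120 N, or if a joint passes its speed limit or range.

## Robot

A 6-joint arm with a two-finger parallel gripper is mounted at the origin on the work surface. World frame = base frame: x ahead of the robot, y to its left, z up, the work surface at z = 0. Lengths are in mm, angles in rad, forces in N, time in s.
With the tool pointing down it reaches from about 350 to 975 mm from the base axis. Payload 7.1 kg.
Tool frame: the origin (TCP) lies between the finger pads; the fingertips stand 14 mm ahead of it and the grasp point (between the pads) lies 5 mm behind it; z points along the fingers, y is the line along which they close (so a half turn about z gives the same grasp; the last joint's range is limited). The gripper opens to 88 mm and grips with 3 to 60 N. Pads are 20 mm wide; open, the fingers measure 115 mm over their backs; the gripper's body (75 mm by 178 mm) begins 61 mm behind the grasp point.
Start: joints at [1.122, 0.423, 1.63, -0, 1.089, -0.019], TCP at [260.398, 568.153, 236.675] pointing down, gripper open.
Joint ranges: [-3, 3], [-0.9, 2.11], [0.09, 2.58], [-1.31, 4.45], [0.11, 2.69], [-2.54, 2.54]. Speed limits (rad/s): [2.39, 2.39, 3.01, 3.14, 3.14, 3.14].

## Interface

Orientations are given as a rotation vector (axis times angle).
In Python, from workcell import ctrl gives the robot as it stands. The module is installed in compiled form; this text tells all that it offers.
- The arm moves only by the tool servo_tool, never from a script. Its argument "plan" is a list of rows, each a list of 3 entries, a list of its own where there are three numbers: the closure, from 0 (fully open) to 1 (shut), then the shift along the world's x, y, z in mm, then the turn about the world's z in degrees. In form: [[hand, [x, y, z], yaw], ...]. A call has 1 to 10 rows; each row is the pose to reach, as a shift and turn from the pose commanded when the call began; what a row does not reach only later rows make up. A row lasts 1/12 s, in which the tool goes at most 41.7 mm and 7.16 degrees, less where a joint would pass 70% of its speed; a pose out of reach is approached as far as the arm can. A call with a gripper value outside its range is refused whole. The fingers move at their own pace and stop on an object; the grip force is fixed at half the most. Time passes only in rows, so rows that repeat a pose let the fingers close. It gives the time, the measured TCP pose, the force, the opening and the grip force at its end, in the units of the state.
- ctrl.get_obs(): the state, without advancing time (a new reading comes with each control period).
- ctrl.get_image(name): name is "scene" or "top"; returns the picture (420x560x3 uint8, blue, green, red); there is no depth.
- ctrl.camera_info(name): a dict with "fovy" (degrees; the focal length in pixels is half the picture's height over the tangent of half this angle, whatever the lens; pixels are square), "cx", "cy" (the principal point, pixels), "k1" (the pictures are not rectified: a ray, as slopes to the right and down, at radius r is drawn at 1 + k1 r^2 times it, then the intrinsics apply), "rvec" (rotation vector, rad) and "tvec" (3), from world to camera coordinates, as OpenCV has them. Camera axes: x right, y down, z forward; pixel columns grow to the right and rows downward; lengths in mm; the calibration is good to about 2 mm. A picture is of the moment at which its call begins. camera_info takes no time and is no camera call.
- ctrl.close_job(): hands the job in; it is judged then, once.
The state is a dict: "t": time; "qpos": joint angles; "qvel": joint speeds; "joint_torque": joint torques, N m; "ee_pos": TCP position; "orientation": TCP orientation; "ft_force": force on the tool from outside, world axes, zero at the start; "moment": the same for the moment, N m; "width": finger opening in mm; "grasp_force": force on a finger pad.
Only numpy, scipy, OpenCV 4.12 (cv2) and the standard library are available. Lean on these libraries where they do the work, as an engineer would, in place of code of your own. Each camera call takes 0.05 s, during which the arm holds its last target. There are 200 camera calls.

## Working session

There is one attempt and no reset: what is moved stays moved. The work goes in short steps, Python scripts to look and compute and a tool call to move; the robot and the scene stay as the last step left them, time stands still between calls to the robot, and variables do not carry over. Pictures are saved under pics/ and viewed, at most 10 in all, crops included, and the job is handed in when it is done.

Besides the shell and the picture viewer there is one more tool, called after "Emit:" by a JSON object that holds its "fn" and its "kwargs". servo_tool: Moves the arm, as the interface text tells. Its arguments: {"type":"object","properties":{"plan":{"type":"array"}},"required":["plan"]}

```bash
mkdir -p pics; python3 - <<'E'
from workcell import ctrl
import cv2
for n in("scene","top"):
    cv2.imwrite(f"pics/{n}0.png",ctrl.get_image(n)); print(n,ctrl.camera_info(n))
o=ctrl.get_obs();print(o)
E
```

```text
scene {'fovy': 56.88520981088196, 'cx': 280.528936417483, 'cy': 211.38421992991937, 'k1': -0.03915162202776079, 'rvec': array([ 2.03907202,  1.2505332 , -0.51174405]), 'tvec': array([-233.75938396, -267.41488765, 1421.22807403])}
top {'fovy': 50.92102708584791, 'cx': 275.032836669314, 'cy': 207.21128732615512, 'k1': -0.015722936440916897, 'rvec': array([ 2.17897664, -2.20771227,  0.05531776]), 'tvec': array([   9.16678684,  541.3955071 , 1224.05893785])}
{'t': 0.1, 'qpos': array([ 1.12203676e+00,  4.23743192e-01,  1.63058341e+00, -2.87948912e-05,
        1.08857598e+00, -1.90144733e-02]), 'qvel': array([ 0.00092393, -0.00184231, -0.00265371, -0.00087811,  0.00029126,
       -0.00157205]), 'joint_torque': array([ 1.92078842e-04, -5.45613170e+01, -2.74324805e+01,  6.44267793e-02,
        1.86969806e-02, -8.06108255e-05]), 'ee_pos': array([260.19117568, 567.75853915, 236.0045159 ]), 'orientation': array([-6.69779426e-01, -3.06907874e+00,  2.01071522e-03]), 'ft_force': array([-0.45094334, -0.2770852 , -0.93431818]), 'moment': array([-0.00413035,  0.0236296 ,  0.04688645]), 'grasp_force': 0.0, 'width': 87.55460092392161}
```

View pics/scene0.png

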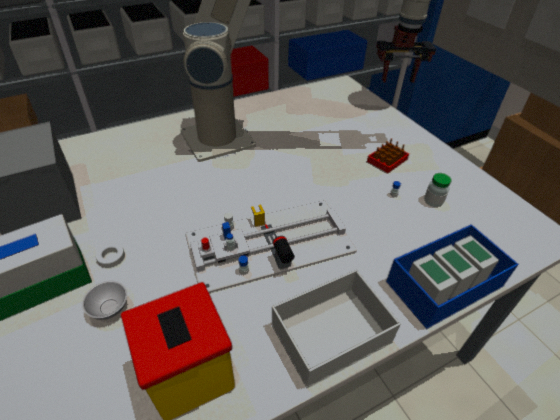

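View pics/top0.png

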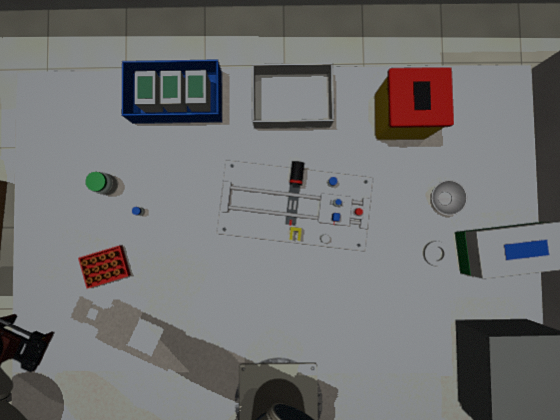

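The scene shows the pin's red knob at (206,243) and the yellow fork at (259,215). In the top view the knob is at (358,211), the post at (337,217), the fork at (296,233), the lens barrel at (297,172) and white vial_b at (325,239). I'll enlarge and measure these.

```bash
cat > h.py <<'E'
import cv2,numpy as np
from workcell import ctrl
class Cam:
    def __init__(s,n):
        i=ctrl.camera_info(n); s.f=210/np.tan(np.radians(i['fovy'])/2)
        s.K=np.array([[s.f,0,i['cx']],[0,s.f,i['cy']],[0,0,1]]); s.d=np.array([i['k1'],0,0,0,0.])
        s.rv,s.t=np.array(i['rvec']),np.array(i['tvec']); s.R=cv2.Rodrigues(s.rv)[0]; s.c=-s.R.T@s.t
    def ray(s,p):
        u=cv2.undistortPoints(np.array([[p]],float),s.K,s.d)[0,0]; return s.R.T@np.array([u[0],u[1],1])
    def plane(s,p,z):
        r=s.ray(p); return s.c+r*(z-s.c[2])/r[2]
    def proj(s,P): return cv2.projectPoints(np.array([P],float),s.rv,s.t,s.K,s.d)[0].ravel()
cams={n:Cam(n) for n in("scene","top")}
def tri(ps,pt):
    A=[];b=[]
    for n,p in(("scene",ps),("top",pt)):
        c=cams[n];r=c.ray(p);r/=np.linalg.norm(r);M=np.eye(3)-np.outer(r,r);A.append(M);b.append(M@c.c)
    x,res,_,_=np.linalg.lstsq(np.vstack(A),np.hstack(b),rcond=None); return x,np.sqrt(res)
H={'red':[((0,140,70),(9,255,255)),((171,140,70),(180,255,255))],'blue':[((105,130,50),(130,255,255))],'yellow':[((20,120,80),(35,255,255))]}
def blobs(im,col,box,amin=6):
    h=cv2.cvtColor(im,cv2.COLOR_BGR2HSV);m=sum(cv2.inRange(h,a,b) for a,b in H[col])
    x0,y0,x1,y1=box;k=np.zeros_like(m);k[y0:y1,x0:x1]=m[y0:y1,x0:x1]
    n,_,st,ce=cv2.connectedComponentsWithStats(k)
    return [(st[i].tolist(),ce[i].round(2).tolist()) for i in range(1,n) if st[i,4]>=amin]
E
python3 - <<'E'
from h import *
box={'scene':(180,195,360,290),'top':(215,155,378,255)}
for n in box:
    im=cv2.imread(f"pics/{n}0.png")
    for c in H: print(n,c,blobs(im,c,box[n]))
a=cv2.imread("pics/top0.png")[155:255,215:375];cv2.imwrite("pics/topc.png",cv2.resize(a,None,fx=5,fy=5,interpolation=cv2.INTER_CUBIC))
a=cv2.imread("pics/scene0.png")[195:295,180:340];cv2.imwrite("pics/scenec.png",cv2.resize(a,None,fx=5,fy=5,interpolation=cv2.INTER_CUBIC))
E
```

```text
scene red [([265, 224, 3, 4, 8], [265.88, 225.75]), ([273, 236, 13, 8, 35], [278.26, 238.54]), ([201, 238, 8, 12, 72], [205.08, 243.26]), ([183, 282, 24, 8, 109], [196.82, 286.69])]
scene blue [([223, 222, 10, 17, 115], [226.79, 230.51]), ([239, 255, 9, 11, 80], [242.85, 259.9])]
scene yellow [([251, 205, 14, 11, 71], [257.75, 210.83])]
top red [([290, 180, 12, 4, 33], [295.67, 181.06]), ([355, 208, 8, 7, 38], [358.53, 211.24]), ([289, 220, 3, 5, 10], [290.3, 221.9])]
top blue [([329, 177, 8, 8, 50], [332.6, 180.6]), ([336, 199, 6, 6, 27], [338.11, 201.52]), ([333, 213, 7, 8, 52], [335.88, 216.52])]
top yellow [([290, 227, 11, 14, 83], [295.08, 232.14])]
```

View pics/topc.png

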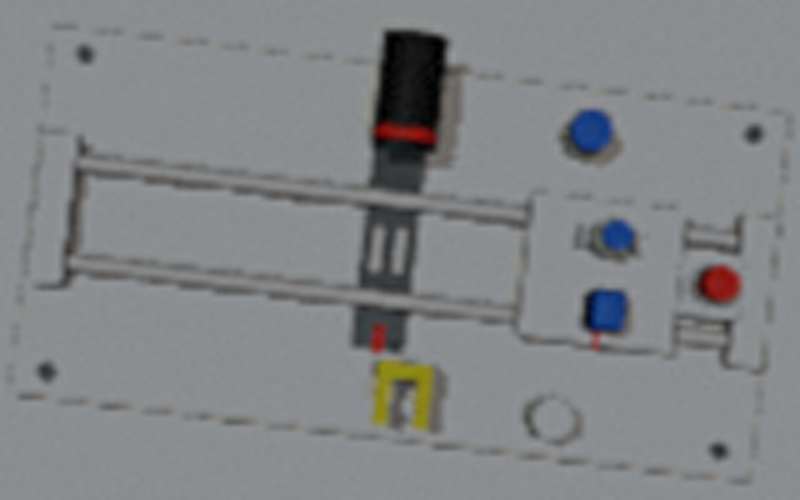

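View pics/scenec.png

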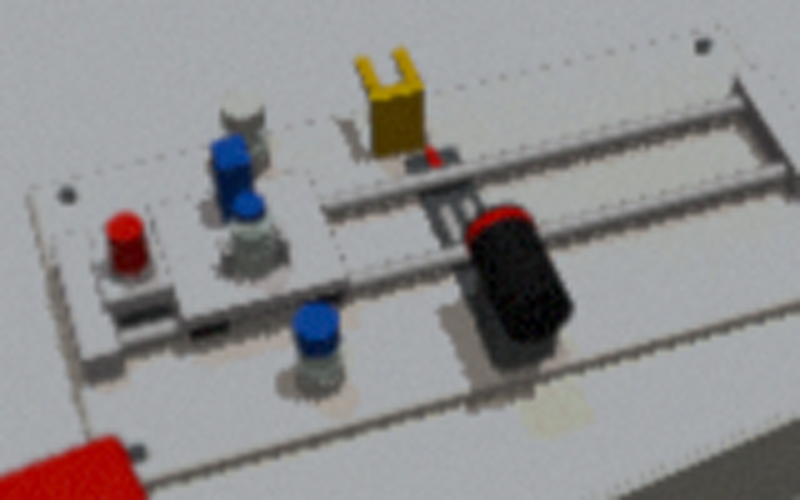

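The top crop shows the knob at (718,283), the post at (606,308), the fork U at x 374–437, y 362–430 with its mouth towards the robot, the red mark at (378,338), and the base screws at the corners. The scene crop confirms the layout, with the fork standing clear and the pin upright.

```bash
python3 - <<'E'
from h import *
T=cams['top'];S=cams['scene']
c=lambda x,y:((x+.5)/5-.5+215,(y+.5)/5-.5+155)
s=lambda x,y:((x+.5)/5-.5+180,(y+.5)/5-.5+195)
im=cv2.imread("pics/topc.png");g=cv2.cvtColor(im,cv2.COLOR_BGR2GRAY)
P=[]
for x,y in((85,54),(755,133),(46,371),(718,450)):
    w=(110-g[y-14:y+15,x-14:x+15].astype(float)).clip(0);yy,xx=np.mgrid[-14:15,-14:15]
    q=T.plane(c(x+(w*xx).sum()/w.sum(),y+(w*yy).sum()/w.sum()),12);P.append(q);print('hole',q.round(1))
for a,b in((1,0),(3,2)):
    d=P[a]-P[b];print('yaw from y dir',np.degrees(np.arctan2(d[0],-d[1])),np.linalg.norm(d))
for a,b in((2,0),(3,1)):
    d=P[a]-P[b]; d=-d;print('x dir',np.degrees(np.arctan2(d[1],d[0])),np.linalg.norm(d))
h=cv2.cvtColor(im,cv2.COLOR_BGR2HSV)
def rect(lo,hi,box,z,n):
    m=cv2.inRange(h,lo,hi);k=np.zeros_like(m);x0,y0,x1,y1=box;k[y0:y1,x0:x1]=m[y0:y1,x0:x1]
    pts=cv2.findNonZero(k);r=cv2.minAreaRect(pts);bp=[T.plane(c(*p),z)[:2].round(1).tolist() for p in cv2.boxPoints(r)]
    print(n,r,T.plane(c(*r[0]),z).round(1),bp)
rect((20,110,80),(35,255,255),(360,350,450,440),60,'fork')
rect((105,130,50),(130,255,255),(580,280,635,340),89,'post')
rect((0,130,60),(9,255,255),(690,255,750,310),76,'knob')
rect((0,110,60),(10,255,255),(365,315,392,352),14,'mark')
rect((105,130,50),(130,255,255),(595,215,640,255),90,'clipvial')
# scene: tri of knob top / post top
print('tri knob',tri(s(127,220),c(718,283)),'post',tri(s(231,146),c(606,308)))
print('fork prong tips tri', tri(s(363,60),c(384,426)),tri(s(402,52),c(425,430)))
print('ring tri',T.plane(c(405,133),72-18+18).round(1))
E
```

```text
hole [661.6 123.5  12. ]
hole [ 611.3 -253.7   12. ]
hole [482.6 146.7  12. ]
hole [ 433.4 -229.8   12. ]
yaw from y dir -7.600587283489426 380.55813541952176
yaw from y dir -7.4484442697808975 379.6396303578024
x dir -7.373030592349911 180.50415019662086
x dir -7.66537098357172 179.4947487564776
fork ((402.0595703125, 393.5445556640625), (57.26370620727539, 63.512977600097656), 5.856013774871826) [467.9 -51.   60. ] [[452.7, -33.6], [486.7, -37.6], [483.1, -68.3], [449.2, -64.3]]
post ((606.5, 309.5), (39.0, 35.0), 90.0) [ 510.9 -158.1   89. ] [[521.3, -149.1], [521.1, -167.6], [500.5, -167.2], [500.7, -148.7]]
knob ((719.2500610351562, 283.25006103515625), (36.06244659423828, 35.35533905029297), 45.0) [ 524.5 -220.3   76. ] [[524.8, -206.9], [538.0, -220.5], [524.2, -233.8], [511.0, -220.2]]
mark ((377.9365234375, 337.3883056640625), (13.180704116821289, 27.287620544433594), 4.085616588592529) [499.2 -39.9  14. ] [[491.9, -35.5], [507.1, -36.8], [506.5, -44.2], [491.3, -42.9]]
clipvial ((617.5000610351562, 235.5000457763672), (28.284271240234375, 26.870054244995117), 45.0) [ 549.8 -164.6   90. ] [[550.2, -154.3], [560.1, -164.6], [549.4, -174.9], [539.5, -164.7]]
tri knob (array([ 524.18966685, -219.94975742,   78.93831525]), array([1.23387654])) post (array([ 511.20171296, -158.49813607,   91.58117606]), array([1.4499826]))
fork prong tips tri (array([446.74937855, -49.10975933,  51.91451919]), array([12.26403547])) (array([454.02965157, -51.5703967 ,  66.13556623]), array([17.67610402]))
ring tri [607.6 -54.2  72. ]
```

Emit:
{"fn": "servo_tool", "kwargs": {"plan": [[0.1, [132, -394, 0], -37], [0.1, [132, -394, 0], -37], [0.1, [132, -394, 0], -37], [0.1, [132, -394, 0], -37], [0.1, [132, -394, 0], -37], [0.1, [132, -394, 0], -37], [0.1, [132, -394, 0], -37], [0.1, [132, -394, 0], -37], [0.1, [132, -394, 0], -37], [0.1, [132, -394, 0], -37]]}}

```text
t: 0.93
ee_pos: [392.3, 172.1, 236.7]
orientation: [1.609, 2.698, -0.0]
ft_force: [0.6, 0.8, -0.3]
width: 79.1
grasp_force: 0.0
```

Emit:
{"fn": "servo_tool", "kwargs": {"plan": [[0.1, [132, -392, 0], -36], [0.1, [132, -392, 0], -36], [0.1, [132, -392, 0], -36], [0.1, [132, -392, 0], -36], [0.1, [132, -392, 0], -36], [0.1, [132, -392, 0], -36], [0.1, [132, -392, 0], -36], [0.1, [132, -392, 0], -36], [0.1, [132, -392, 0], -36], [0.1, [132, -392, 0], -36]]}}

```text
t: 1.77
ee_pos: [524.5, -220.3, 236.4]
orientation: [-2.365, -2.068, 0.0]
ft_force: [0.9, 1.3, 0.1]
width: 78.7
grasp_force: 0.0
```

Emit:
{"fn": "servo_tool", "kwargs": {"plan": [[0.1, [0, 0, -40], 0], [0.1, [0, 0, -80], 0], [0.1, [0, 0, -110], 0], [0.1, [0, 0, -135], 0], [0.1, [0, 0, -155], 0], [0.1, [0, 0, -170], 0], [0.1, [0, 0, -170], 0], [0.1, [0, 0, -170], 0]]}}

```text
t: 2.43
ee_pos: [523.8, -217.6, 65.9]
orientation: [-2.363, -2.067, 0.002]
ft_force: [-0.1, 0.3, 1.0]
width: 78.8
grasp_force: 0.0
```

```bash
python3 - <<'E'
from h import *
print(ctrl.get_obs()['ee_pos'],ctrl.get_obs()['ft_force'])
a=ctrl.get_image("scene")[180:290,170:310];cv2.imwrite("pics/s1.png",cv2.resize(a,None,fx=5,fy=5,interpolation=cv2.INTER_CUBIC))
E
```

```text
[ 523.75371326 -217.56184607   65.90411787] [-0.07117002  0.2890569   1.00982936]
```

View pics/s1.png

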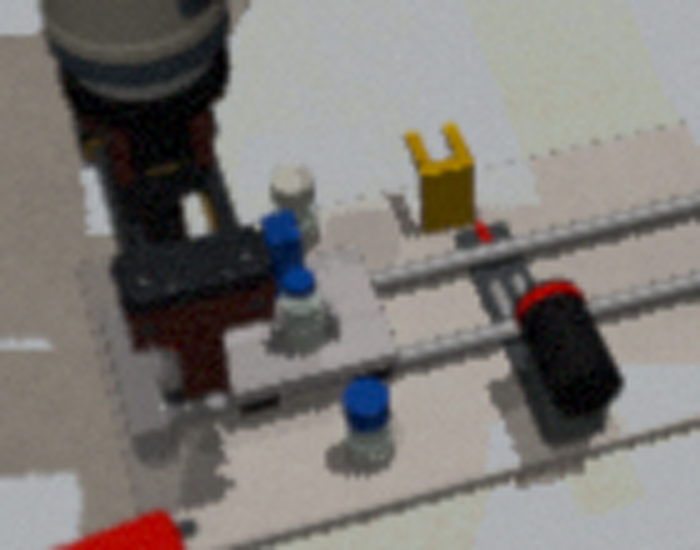

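The fingers straddle the pin, which is hidden behind the finger at about (200,370). The TCP drifted about 3 mm in y, so I'll correct that and then close.

Emit:
{"fn": "servo_tool", "kwargs": {"plan": [[0.1, [1, -3, 0], 0], [0.1, [1, -3, 0], 0], [0.1, [1, -3, 0], 0], [0.1, [1, -3, 0], 0]]}}

```text
t: 2.82
ee_pos: [525.8, -221.1, 67.5]
orientation: [2.363, 2.068, 0.001]
ft_force: [0.7, 0.7, 0.2]
width: 79.2
grasp_force: 0.0
```

Emit:
{"fn": "servo_tool", "kwargs": {"plan": [[1, [0, 0, 0], 0], [1, [0, 0, 0], 0], [1, [0, 0, 0], 0], [1, [0, 0, 0], 0], [1, [0, 0, 0], 0], [1, [0, 0, 0], 0], [1, [0, 0, 0], 0], [1, [0, 0, 0], 0], [1, [0, 0, 0], 0], [1, [0, 0, 0], 0]]}}

```text
t: 3.65
ee_pos: [525.4, -220.8, 66.6]
orientation: [-2.364, -2.069, 0.0]
ft_force: [-0.0, 0.1, -0.0]
width: 19.6
grasp_force: 30.0
```

Emit:
{"fn": "servo_tool", "kwargs": {"plan": [[1, [0, 0, 3], 0], [1, [0, 0, 7], 0], [1, [0, 0, 12], 0], [1, [0, 0, 18], 0], [1, [0, 0, 24], 0], [1, [0, 0, 30], 0], [1, [0, 0, 36], 0], [1, [0, 0, 42], 0], [1, [0, 0, 48], 0], [1, [0, 0, 55], 0]]}}

```text
t: 4.48
ee_pos: [525.3, -220.8, 122.3]
orientation: [-2.364, -2.069, 0.0]
ft_force: [-0.1, 0.3, -0.8]
width: 19.5
grasp_force: 30.0
```

Emit:
{"fn": "servo_tool", "kwargs": {"plan": [[1, [0, 0, 10], 0], [1, [0, 0, 20], 0], [1, [0, 0, 30], 0], [1, [0, 0, 35], 0], [1, [0, 0, 35], 0], [1, [0, 0, 35], 0]]}}

```text
t: 4.98
ee_pos: [525.5, -220.9, 157.1]
orientation: [2.364, 2.068, 0.001]
ft_force: [0.2, 0.1, -2.1]
width: 19.4
grasp_force: 30.0
```

Emit:
{"fn": "servo_tool", "kwargs": {"plan": [[1, [-12, 34, 0], 0], [1, [-24, 68, 0], 0], [1, [-36, 102, 0], 0], [1, [-48, 136, 0], 0], [1, [-56, 160, 0], 0], [1, [-59, 169, 0], 0], [1, [-59, 169, -15], 0], [1, [-59, 169, -30], 0], [1, [-59, 169, -35], 0], [1, [-59, 169, -35], 0]]}}

```text
t: 5.82
ee_pos: [465.6, -52.1, 120.4]
orientation: [-2.363, -2.067, 0.003]
ft_force: [0.8, 0.6, -0.4]
width: 19.6
grasp_force: 30.0
```

```bash
python3 - <<'E'
from h import *
o=ctrl.get_obs();print(o['ee_pos'],o['width'])
a=ctrl.get_image("scene");cv2.imwrite("pics/s2f.png",a)
b=ctrl.get_image("top");cv2.imwrite("pics/t2f.png",b)
o=ctrl.get_obs();print(o['ee_pos'])
A=cv2.resize(a[150:260,200:300],None,fx=4,fy=5,interpolation=cv2.INTER_CUBIC)
A=cv2.resize(a[170:250,215:295],(400,400),interpolation=cv2.INTER_CUBIC);B=cv2.resize(b[190:270,260:340],(400,400),interpolation=cv2.INTER_CUBIC)
cv2.imwrite("pics/s2.png",np.hstack([A,B]))
E
```

```text
[465.63741364 -52.05497126 120.41464675] 19.590357181369846
[466.57583578 -52.23833827 121.62157854]
```

View pics/s2.png

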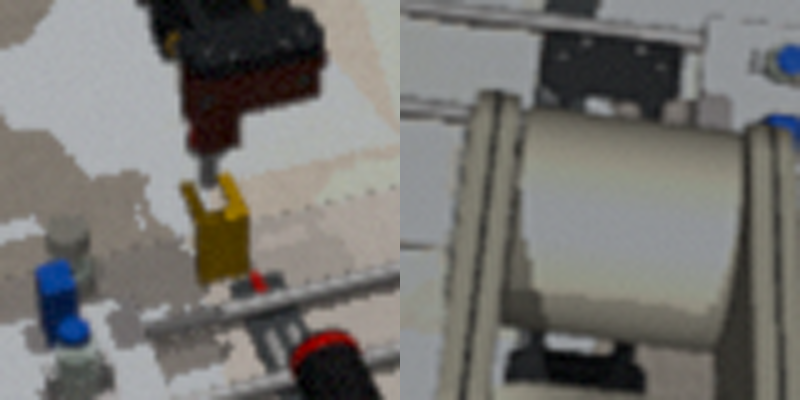

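In the scene view the shank is at crop (208,170), just above the fork's slot, and the top view is blocked by the arm. I'll check the alignment by projecting the predicted points into the scene view.

```bash
python3 - <<'E'
from h import *
S=cams['scene']; a=cv2.imread("pics/s2f.png")
yw=np.radians(-7.52);X=np.array([np.cos(yw),np.sin(yw),0]);Y=np.array([-np.sin(yw),np.cos(yw),0])
F=np.array([467.8,-51.2,60.])
for n,dx,dy in(("tip-y",-17,-11),("tip+y",-17,11),("outL",-17,-15),("outR",-17,15),("backL",16,-15),("backR",16,15),("org",0,0)):
    print(n,S.proj(F+dx*X+dy*Y).round(1))
P=np.array([465.9,-51.9,0])
for z in(67,72,77): print('shank',z,S.proj(P+[0,0,z]).round(1))
for r in range(199,211): print(r,[tuple(int(v) for v in a[r,c]) for c in range(250,268)])
h=cv2.cvtColor(a,cv2.COLOR_BGR2HSV);m=cv2.inRange(h,(18,110,70),(36,255,255))
for r in range(203,230): print(r,''.join('#' if v else '.' for v in m[r,248:270]),a[r,248:270].max(1)[::1].tolist() if r<220 else '')
E
```

```text
tip-y [252.1 206.3]
tip+y [259.7 204.6]
outL [250.7 206.6]
outR [261.1 204.2]
backL [254.2 214.5]
backR [264.8 212. ]
org [257.8 209.4]
shank 67 [257.2 207.2]
shank 72 [257.1 205.9]
shank 77 [257.1 204.5]
199 [(176, 173, 169), (167, 168, 165), (91, 91, 94), (42, 42, 63), (27, 27, 48), (17, 14, 34), (15, 16, 36), (16, 15, 36), (14, 18, 38), (24, 28, 39), (48, 49, 58), (80, 83, 85), (98, 101, 105), (142, 144, 144), (172, 170, 168), (177, 174, 172), (174, 175, 171), (169, 173, 171)]
200 [(178, 175, 171), (167, 170, 166), (126, 127, 125), (79, 82, 82), (53, 53, 59), (27, 25, 41), (22, 28, 37), (25, 31, 44), (44, 45, 53), (67, 69, 70), (118, 117, 117), (162, 163, 160), (166, 167, 166), (172, 175, 172), (176, 176, 173), (174, 175, 171), (173, 175, 172), (173, 175, 172)]
201 [(181, 176, 171), (174, 172, 171), (168, 167, 164), (130, 131, 129), (100, 101, 101), (55, 56, 56), (53, 51, 54), (62, 62, 63), (83, 84, 83), (124, 124, 122), (164, 165, 162), (176, 178, 173), (173, 172, 170), (173, 175, 172), (172, 172, 168), (177, 175, 173), (173, 175, 171), (172, 175, 171)]
202 [(178, 175, 172), (176
[... 4464 characters left out ...]
73, 72, 74, 88, 142, 150, 153, 158, 152]
217 ......########.##..... [127, 128, 139, 135, 160, 138, 78, 73, 74, 71, 74, 77, 77, 71, 69, 73, 87, 144, 151, 163, 167, 166]
218 ......###########..... [117, 118, 115, 128, 159, 137, 80, 76, 72, 71, 75, 77, 73, 72, 73, 75, 87, 142, 155, 164, 167, 166]
219 ......###########..... [112, 111, 117, 152, 159, 139, 80, 77, 77, 73, 74, 74, 77, 75, 73, 75, 93, 141, 160, 162, 160, 163]
220 .......##########..... 
221 .......##########..... 
222 .......##########..... 
223 .......##########..... 
224 .......#########...... 
225 .......#####.##....... 
226 .......##............. 
227 ...................... 
228 ...................... 
229 ......................
```

Emit:
{"fn": "servo_tool", "kwargs": {"plan": [[1, [0, 2, 0], 0], [1, [0, 2, 0], 0], [1, [0, 2, -3], 0], [1, [0, 2, -5], 0], [1, [0, 2, -7], 0], [1, [0, 2, -9], 0], [1, [0, 2, -11], 0], [1, [0, 2, -13], 0]]}}

```text
t: 6.58
ee_pos: [466.3, -49.9, 108.4]
orientation: [-2.364, -2.069, 0.0]
ft_force: [-0.2, 0.4, -0.2]
width: 19.4
grasp_force: 30.0
```

Emit:
{"fn": "servo_tool", "kwargs": {"plan": [[1, [0, 0, -4], 0], [1, [0, 0, -8], 0], [1, [0, 0, -12], 0], [1, [0, 0, -16], 0], [1, [0, 0, -19], 0], [1, [0, 0, -22], 0], [1, [0, 0, -23], 0], [1, [0, 0, -24], 0], [1, [0, 0, -24], 0]]}}

```text
t: 7.33
ee_pos: [466.4, -49.8, 84.5]
orientation: [-2.364, -2.069, 0.0]
ft_force: [0.7, -0.6, -1.6]
width: 19.4
grasp_force: 30.0
```

```bash
python3 - <<'E'
from h import *
o=ctrl.get_obs();print(o['ee_pos'],o['ft_force'])
a=ctrl.get_image("scene");cv2.imwrite("pics/s3f.png",a)
cv2.imwrite("pics/s3.png",cv2.resize(a[170:250,215:295],(640,600),interpolation=cv2.INTER_CUBIC))
E
```

```text
[466.36254305 -49.82565442  84.53707243] [ 0.70854862 -0.62399154 -1.5731729 ]
```

View pics/s3.png

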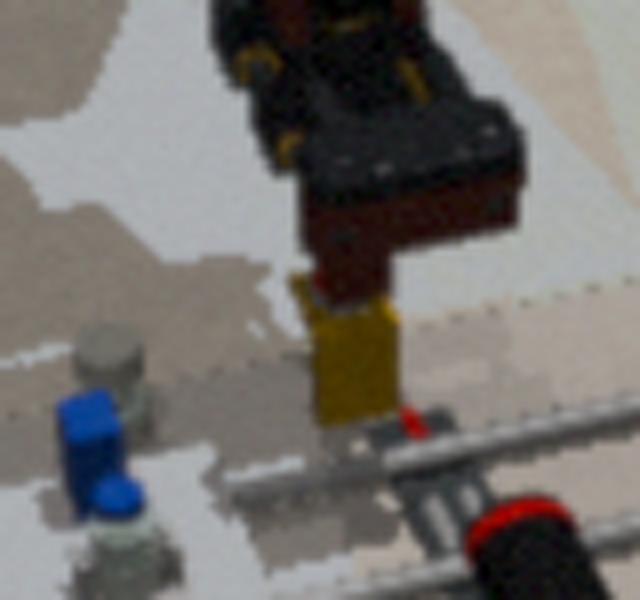

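The collar sits just above the fork's top at about (345,300), and the shank is inside the slot. I'll lower to contact.

Emit:
{"fn": "servo_tool", "kwargs": {"plan": [[1, [0, 0, -1], 0], [1, [0, 0, -1], 0], [1, [0, 0, -2], 0], [1, [0, 0, -2], 0]]}}

```text
t: 7.72
ee_pos: [466.4, -49.9, 82.7]
orientation: [2.364, 2.069, 0.0]
ft_force: [0.7, -0.4, 0.0]
width: 19.4
grasp_force: 30.0
```

Emit:
{"fn": "servo_tool", "kwargs": {"plan": [[0.6, [0, 0, 0], 0], [0.6, [0, 0, 0], 0], [0.4, [0, 0, 0], 0], [0.4, [0, 0, 0], 0], [0.4, [0, 0, 0], 0], [0.4, [0, 0, 0], 0]]}}

```text
t: 8.22
ee_pos: [466.4, -49.8, 82.7]
orientation: [2.364, 2.069, -0.0]
ft_force: [0.2, -0.4, 0.1]
width: 51.9
grasp_force: 0.0
```

Emit:
{"fn": "servo_tool", "kwargs": {"plan": [[0.4, [0, 0, 10], 0], [0.4, [0, 0, 30], 0], [0.4, [0, 0, 60], 0], [0.4, [0, 0, 90], 0], [0.4, [30, -40, 90], 7], [0.4, [55, -75, 90], 14], [0.4, [55, -110, 90], 21], [0.4, [55, -110, 90], 28], [0.4, [55, -110, 90], 35], [0.4, [55, -110, 90], 42]]}}

```text
t: 9.05
ee_pos: [521.4, -160.9, 173.3]
orientation: [1.46, 2.782, 0.0]
ft_force: [0.2, 0.2, 0.6]
width: 52.6
grasp_force: 0.0
```

```bash
python3 - <<'E'
from h import *
o=ctrl.get_obs();print(o['ee_pos'],o['ft_force'],o['width'])
a=ctrl.get_image("scene");b=ctrl.get_image("top");cv2.imwrite("pics/s4f.png",a);cv2.imwrite("pics/t4f.png",b)
A=cv2.resize(a[170:250,215:295],(400,400),interpolation=cv2.INTER_CUBIC);B=cv2.resize(b[190:270,260:340],(400,400),interpolation=cv2.INTER_CUBIC)
cv2.imwrite("pics/s4.png",np.hstack([A,B]))
E
```

```text
[ 521.36198682 -160.90415377  173.32580657] [0.18747139 0.18979559 0.61590739] 52.57959460624274
```

View pics/s4.png

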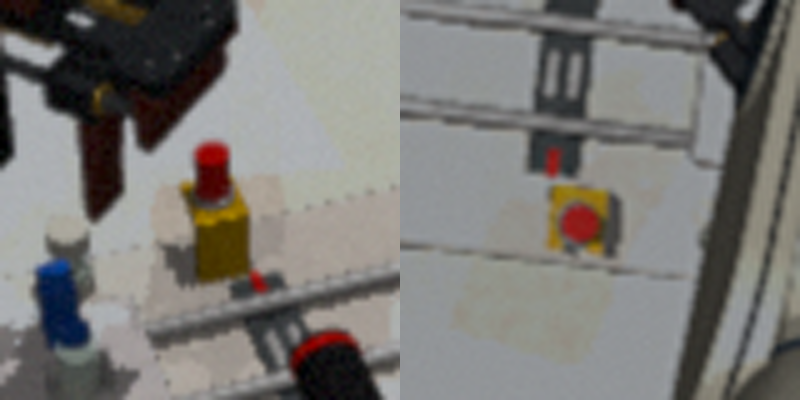

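The pin hangs upright in the fork, with its knob centred at crop (212,170) in the scene and (580,223) in the top view. Next I'll align with the post.

Emit:
{"fn": "servo_tool", "kwargs": {"plan": [[0.4, [-10, 3, 0], 7], [0.4, [-10, 3, 0], 14], [0.4, [-10, 3, 0], 21], [0.4, [-10, 3, 0], 28], [0.4, [-10, 3, -10], 35], [0.4, [-10, 3, -25], 42], [0.4, [-10, 3, -40], 48], [0.4, [-10, 3, -50], 48], [0.4, [-10, 3, -50], 48]]}}

```text
t: 9.9
ee_pos: [510.2, -156.3, 121.2]
orientation: [-0.217, -3.131, -0.001]
ft_force: [-0.7, -0.3, 1.0]
width: 52.7
grasp_force: 0.0
```

Emit:
{"fn": "servo_tool", "kwargs": {"plan": [[0.4, [1, -1, -15], 0], [0.4, [1, -1, -30], 0], [0.4, [1, -1, -40], 0], [0.4, [1, -1, -50], 0], [0.4, [1, -1, -55], 0], [0.4, [1, -1, -55], 0], [0.4, [1, -1, -55], 0]]}}

```text
t: 10.48
ee_pos: [512.5, -157.9, 67.8]
orientation: [-0.21, -3.134, -0.0]
ft_force: [0.9, 0.3, 1.1]
width: 52.3
grasp_force: 0.0
```

Emit:
{"fn": "servo_tool", "kwargs": {"plan": [[1, [0, 0, 0], 0], [1, [0, 0, 0], 0], [1, [0, 0, 0], 0], [1, [0, 0, 0], 0], [1, [0, 0, 0], 0], [1, [0, 0, 0], 0], [1, [0, 0, 0], 0]]}}

```text
t: 11.07
ee_pos: [512.5, -158.0, 67.9]
orientation: [0.209, 3.134, -0.0]
ft_force: [-0.8, -2.0, 2.6]
width: 17.8
grasp_force: 30.0
```

Emit:
{"fn": "servo_tool", "kwargs": {"plan": [[1, [0.7, 5, 0], 0], [1, [1.7, 13, 0], 0], [1, [3.1, 24, 0], 0], [1, [4.6, 35, 0], 0], [1, [6.1, 46, 0], 0], [1, [7.7, 58, 0], 0], [1, [9.2, 70, 0], 0], [1, [10.6, 80, 0], 0], [1, [11.6, 88, 0], 0], [1, [12.1, 92, 0], 0]]}}

```text
t: 11.9
ee_pos: [525.1, -64.0, 67.9]
orientation: [0.207, 3.134, 0.0]
ft_force: [-0.0, -1.5, 5.0]
width: 18.0
grasp_force: 30.0
```

Emit:
{"fn": "servo_tool", "kwargs": {"plan": [[1, [0, 0, 0], 0], [1, [0, 0, 0], 0], [1, [0, 0, 0], 0]]}}

```text
t: 12.15
ee_pos: [525.0, -64.4, 67.9]
orientation: [0.208, 3.134, 0.001]
ft_force: [0.5, 1.7, 5.6]
width: 17.9
grasp_force: 30.0
```

Emit:
{"fn": "servo_tool", "kwargs": {"plan": [[1, [0.3, 2, 0], 0], [1, [0.5, 4, 0], 0], [1, [0.8, 6, 0], 0], [1, [0.8, 6, 0], 0]]}}

```text
t: 12.48
ee_pos: [525.8, -58.6, 67.9]
orientation: [0.208, 3.134, 0.0]
ft_force: [0.6, 0.2, 4.8]
width: 18.0
grasp_force: 30.0
```

Emit:
{"fn": "servo_tool", "kwargs": {"plan": [[1, [0.1, 1, 0], 0], [1, [0.3, 2, 0], 0], [1, [0.3, 2, 0], 0]]}}

```text
t: 12.73
ee_pos: [526.0, -56.8, 67.9]
orientation: [0.208, 3.134, 0.0]
ft_force: [-0.4, 0.2, 5.7]
width: 18.0
grasp_force: 30.0
```

Emit:
{"fn": "servo_tool", "kwargs": {"plan": [[1, [0.1, 1, 0], 0], [1, [0.3, 2, 0], 0], [1, [0.3, 2, 0], 0]]}}

```text
t: 12.98
ee_pos: [526.2, -55.5, 67.9]
orientation: [0.208, 3.134, -0.001]
ft_force: [-1.1, -5.1, 6.4]
width: 17.8
grasp_force: 30.0
```

Emit:
{"fn": "servo_tool", "kwargs": {"plan": [[1, [0.1, 1, 0], 0], [1, [0.3, 2, 0], 0], [1, [0.3, 2, 0], 0]]}}

```text
t: 13.23
ee_pos: [526.4, -53.4, 67.9]
orientation: [0.208, 3.134, -0.001]
ft_force: [-0.7, -5.6, 5.9]
width: 17.7
grasp_force: 30.0
```

Emit:
{"fn": "servo_tool", "kwargs": {"plan": [[1, [0.1, 1, 0], 0], [1, [0.3, 2, 0], 0], [1, [0.3, 2, 0], 0]]}}

```text
t: 13.48
ee_pos: [526.8, -51.1, 67.9]
orientation: [0.208, 3.134, -0.0]
ft_force: [-0.9, -2.0, 6.8]
width: 18.0
grasp_force: 30.0
```

Emit:
{"fn": "servo_tool", "kwargs": {"plan": [[1, [0.1, 1, 0], 0], [1, [0.3, 2, 0], 0], [1, [0.3, 2, 0], 0]]}}

```text
t: 13.73
ee_pos: [527.1, -48.7, 67.9]
orientation: [0.208, 3.134, 0.0]
ft_force: [-0.4, 0.2, 6.0]
width: 17.9
grasp_force: 30.0
```

Emit:
{"fn": "servo_tool", "kwargs": {"plan": [[1, [0.1, 1, 0], 0], [1, [0.3, 2, 0], 0], [1, [0.3, 2, 0], 0]]}}

```text
t: 13.98
ee_pos: [527.4, -46.4, 67.9]
orientation: [0.208, 3.134, 0.001]
ft_force: [0.1, 2.3, 5.1]
width: 18.2
grasp_force: 30.0
```

Emit:
{"fn": "servo_tool", "kwargs": {"plan": [[1, [0.1, 1, 0], 0], [1, [0.1, 1, 0], 0], [1, [0.1, 1, 0], 0]]}}

```text
t: 14.23
ee_pos: [527.5, -45.5, 67.9]
orientation: [0.208, 3.134, 0.001]
ft_force: [-0.2, 1.9, 6.4]
width: 17.6
grasp_force: 30.0
```

Emit:
{"fn": "servo_tool", "kwargs": {"plan": [[1, [0.1, 1, 0], 0], [1, [0.1, 1, 0], 0], [1, [0.1, 1, 0], 0]]}}

```text
t: 14.48
ee_pos: [527.6, -44.7, 67.9]
orientation: [0.208, 3.134, 0.001]
ft_force: [-0.1, 1.0, 6.9]
width: 17.8
grasp_force: 30.0
```

Emit:
{"fn": "servo_tool", "kwargs": {"plan": [[1, [0.1, 1, 0], 0], [1, [0.1, 1, 0], 0], [1, [0.1, 1, 0], 0], [1, [0.1, 1, 0], 0]]}}

```text
t: 14.82
ee_pos: [527.7, -43.9, 67.9]
orientation: [0.208, 3.134, 0.0]
ft_force: [-0.1, -0.5, 5.8]
width: 17.9
grasp_force: 30.0
```

Emit:
{"fn": "servo_tool", "kwargs": {"plan": [[1, [0.1, 0.6, 0], 0], [1, [0.1, 0.6, 0], 0], [1, [0.1, 0.6, 0], 0], [1, [0.1, 0.6, 0], 0], [1, [0.1, 0.6, 0], 0]]}}

```text
t: 15.23
ee_pos: [527.8, -43.5, 67.9]
orientation: [0.208, 3.134, -0.0]
ft_force: [-0.1, -2.1, 6.0]
width: 17.7
grasp_force: 30.0
```

```bash
python3 - <<'E'
from h import *
for n,box in(("scene",(240,190,275,225)),("top",(280,200,310,250))):
    a=ctrl.get_image(n);cv2.imwrite(f"pics/{n}5.png",a);print(n,blobs(a,'red',box),blobs(cv2.imread(f"pics/{n[0]}4f.png"),'red',box))
o=ctrl.get_obs();print(o['t'],o['ee_pos'],o['ft_force'],o['width'],o['grasp_force'])
a=cv2.imread("pics/scene5.png")[170:290,180:340];cv2.imwrite("pics/s5.png",cv2.resize(a,(800,600),interpolation=cv2.INTER_CUBIC))
E
```

```text
scene [] [([254, 199, 7, 11, 60], [257.22, 203.75])]
top [] [([289, 220, 3, 5, 11], [290.18, 221.91]), ([293, 231, 7, 7, 41], [295.85, 234.15])]
15.3333 [527.77269566 -43.54072358  67.92125562] [-1.84599934 -2.77874725  6.44152643] 17.657100899971443 30.000912845134735
```

View pics/s5.png

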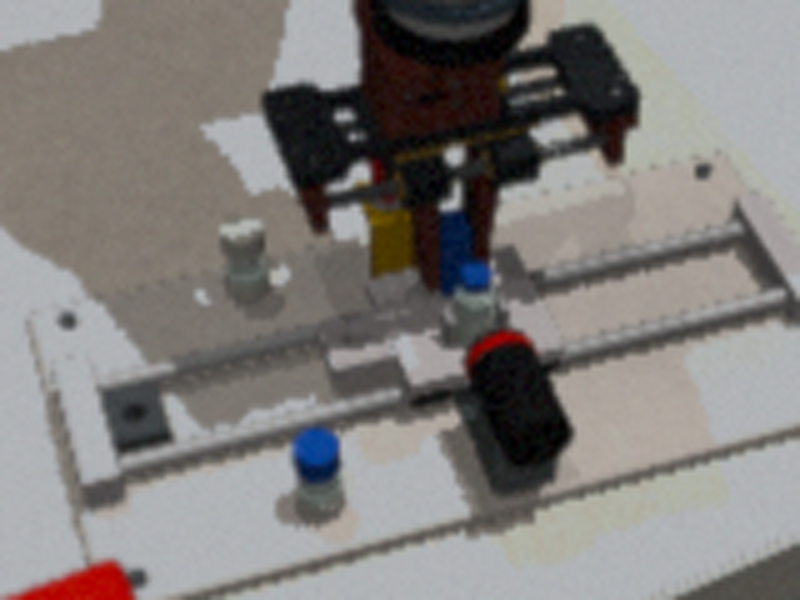

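The carriage's vial is in front of the lens and the pin is still in the fork, with its knob visible at about (378,170). The force sign change and the ridge onset both put the notch within 1 mm of here.

```bash
python3 -c "
from workcell import ctrl
print(ctrl.close_job())"
```

```text
the job is handed in; nothing more can be done
None
```

I handed the job in at about 15.3 s: the pin hangs released in the fork, and the carriage is in the detent notch, within about 1 mm going by the ridge forces, gripped at 30 N; no verdict was returned.

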